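Set the photo stand up for its timed picture

TASK

The picture of the bowl is taken by a timer: on the release pad press the largest key, then the medium one, then the smallest, one at a time and each fully down. Then, with the frame still leaning forward, flip its folded kickstand over the top and all the way down, and only after that raise the frame upright, where the kickstand keeps it from tipping over backwards. It would fall forward again, so finish while holding the frame upright and still in the gripper or against the fingers; leave everything else on the table where it is.

Things in the scene. Friction and masses are not known exactly. Their poses are not given: they have to be found in the camera images.
- hub (a joint): lean of the frame about its hub, rad: -0.35 = leaning forward (stand's -x, the bowl's side) on its front stop, as at the start; 0 = upright; positive = tipped backwards (stop at +0.35). Swings freely. Front-heavy: even upright on its kickstand it tips forward unless held (about 1 N at the top rail). With the kickstand down its foot meets the base plate at 0 and stops the frame there
- kickstand (a joint): swing of the leg, rad: 0 = folded up, leaning 0.3 rad inwards on a stop; 0.3 = top centre; 3.44 = fully down (stop). It turns about the frame's x axis: upper end outwards (stand's -y), over the top, down outside the frame. No spring: under 1 N sideways near the foot moves it; before top centre it falls back, past it, it drops right down by itself within 2 s and stays by its weight
- stand: dark steel base plate of the photo stand, screwed down, 165 x 240 x 12 mm (x -50 to +115 mm, y +-120 mm). Origin on the table below the hub axis; z up, x to the stand's back (away from the bowl), y along the hub axis, which is 32 mm above the table. Lugs at y = +-108 mm, 44 mm high
- frame: tipping frame, about 0.6 kg: two aluminium tubes (12 mm thick, y = +-90 mm), a round top rail, a plywood board (y +-85, z 27 to 139 mm) with a terracotta bowl (104 mm wide, 42 mm deep, centre z = 83 mm) fixed on its front (-x). Origin on the hub axis at mid width, z up along the frame, y along the hub axis, x to the back. May be held anywhere, easiest by the top rail
- rail_mid (a point): middle of the frame's top rail: aluminium, round, 16 mm thick, 180 mm long along the frame's y, clear for 40 mm below. At (0, 0, 190) mm in the frame's frame: 222 mm above the table when upright, 211 mm when leaning on the front stop
- kickstand_foot (a point): centre of the rubber foot (ball, 18 mm) at the free end of the kickstand, a steel leg 12 mm thick, 138 mm long, pivoted at (24, -90, 110) mm in the frame's frame (back of the right tube). The leg slants 0.5 rad backwards, so the foot circles at 121 mm radius, 66 mm behind the pivot. Folded up it is the stand's highest point, about 275 mm above the table, 70 mm behind the leaning rail
- pad: grey camera release pad, fixed, 85 x 190 x 30 mm, origin under its centre, its three keys in a row along its y, 60 mm apart, in any order
- key_big (a joint): travel of the largest key, m: 0 = up, 0.006 = fully pressed (straight down); a spring key, about 1.5 N to start and 5 N fully down, comes back when released
- key_big_top (a point): centre of the top of the largest key: white round plastic, 36 mm across, in a black collar; its top is 52 mm above the table and stands 10 mm above the collar
- key_mid (a joint): travel of the medium key, m: 0 = up, 0.006 = fully pressed (straight down); a spring key, about 1.5 N to start and 5 N fully down, comes back when released
- key_mid_top (a point): centre of the top of the medium key: white round plastic, 25 mm across, in a black collar; its top is 52 mm above the table and stands 10 mm above the collar
- key_small (a joint): travel of the smallest key, m: 0 = up, 0.006 = fully pressed (straight down); a spring key, about 1.5 N to start and 5 N fully down, comes back when released
- key_small_top (a point): centre of the top of the smallest key: white round plastic, 16 mm across, in a black collar; its top is 52 mm above the table and stands 10 mm above the collar
- sherd: bystander, leave alone: flat terracotta sherd, 12 mm thick, in front of the stand; origin on its underside
- cup: bystander, leave alone: terracotta cup, 60 mm across, 60 mm high, left of the stand; origin on its underside
- brush: bystander, leave alone: brush with wooden handle, 170 mm long, right of the pad; origin on its underside
- spatula: bystander, leave alone: wooden spatula, 180 mm long, in front of the pad; origin on its underside
Things that resemble listed ones, but are neither listed nor needed, are in the scene too. Several things have the shape of the pad; the one meant has the colours described above.

How it is judged (in metres and radians):
On the way, in this order (a step that is already met when the one before it is completed fails the run):
1. the largest key is pressed fully down (value of joint key_big above 0.0045 m and value of joint each of key_mid, key_small below 0.003 m), for 0.04 s.
2. the medium key is pressed fully down (value of joint key_mid above 0.0045 m and value of joint each of key_big, key_small below 0.003 m), for 0.04 s.
3. the smallest key is pressed fully down (value of joint key_small above 0.0045 m and value of joint each of key_big, key_mid below 0.003 m), for 0.04 s.
4. the kickstand is all the way down while the frame still leans forward (value of joint kickstand above 3.25 rad and value of joint hub below -0.2 rad), for 0.2 s.
At the end, for the whole second after the job is handed in: the frame stands upright within 0.06 rad and at rest, the kickstand is down (over 3.25 rad), the fingers touch the frame with more than 0.2 N and do not touch the pad, and the keys are released (value of joint hub between -0.06 and 0.06 rad and value of joint kickstand above 3.25 rad and velocity of joint hub between -0.1 and 0.1 rad/s and contact force between the fingers and frame above 0.2 N and contact force between the fingers and pad below 0.1 N and value of joint each of key_big, key_mid, key_small below 0.002 m); the arm keeps its last pose, push and grip.
It fails at once if two keys are down at the same time (value of joint each of key_big, key_mid above 0.003 m or value of joint each of key_mid, key_small above 0.003 m or value of joint each of key_big, key_small above 0.003 m).
It fails at once if the frame is raised before the kickstand is down (value of joint hub above -0.15 rad and value of joint kickstand below 3.1 rad).
It fails at once if the frame tips over backwards (value of joint hub above 0.12 rad).
It fails at once if a bystander is pushed away by more than 30 mm or upset (distance of any of sherd, cup, brush, spatula from where it was at the start of the episode above 0.03 m or angle between any of sherd, cup, brush, spatula's own z axis and vertical above 0.5 rad).
It also fails if it takes over 58 s, if anything falls off the work surface, if the arm or the gripper's body presses on something with over 40 N, if the wrist force passes 120 N, or if a joint passes its speed limit or range.

ROBOT

A 6-joint arm with a two-finger parallel gripper is mounted at the origin on the work surface. World frame = base frame: x ahead of the robot, y to its left, z up, the work surface at z = 0. Lengths are in m, angles in degrees, forces in N, time in s.
With the tool pointing down it reaches from about 0.4 to 0.825 m from the base axis. Payload 7 kg.
Tool frame: the origin (TCP) lies midway between the tips of the shut fingers; the grasp point (between the pads) lies 19 mm behind it (hold_point_z is the distance from the TCP to the grasp point, in m); z points along the fingers, y is the line along which they close (so a half turn about z gives the same grasp; the last joint's range is limited). The gripper opens to 88 mm and grips with 3 to 60 N. Pads are 19 mm wide; open, the fingers measure 130 mm over their backs; the gripper's body (78 mm by 193 mm) begins 47 mm behind the grasp point.
Start: joints at [85.491, 20.546, 0.682, 0, -70.136, -16.507], TCP at [0.242, 0.63, 0.227] pointing down, gripper open.
Joint ranges: [-176.03, 176.03], [-82.01, 121.73], [-58.28, 71.71], [-173.87, 95.51], [-174.79, -0.11], [-173.66, 173.66]. Speed limits (degrees/s): [136.94, 136.94, 172.46, 180, 180, 180].

INTERFACE

Orientations are given as [roll, pitch, yaw] about the fixed x, y, z axes, in that order (R = Rz(yaw) Ry(pitch) Rx(roll)).
In Python, from plant import get_state, capture, close_job, hold_point_z gives the robot as it stands.
- The arm moves only by the shell command python3 -m inch 'ROWS' [FORCE]. ROWS is text: rows parted by semicolons, each of 5 numbers parted by spaces: the shift along the tool's x, y, z normalised to -1 to 1, where 1 is 0.15 m, then the turn about the tool's z normalised to -1 to 1, where 1 is 360 degrees, then the opening, from 0 (shut) to 1 (fully open). In form: tx ty tz spin grip; .... A call has exactly 8 rows; each row shifts and turns the commanded pose from where the row before left it, along the tool's axes as they then stand; what a row does not reach is not made up. A row lasts 1/8 s, in which the tool goes at most 62.5 mm and 10.7 degrees, less where a joint would pass 70% of its speed; a pose out of reach is approached as far as the arm can. A call with a number of a shift or a turn outside -1 to 1 is refused whole. A call with a gripper value outside its range is refused whole. The fingers move at their own pace and stop on an object; FORCE is the grip in N (left out, the last holds). Time passes only in rows, so rows that do not move let the fingers close, or fill a call up. It gives the time, the measured TCP pose, the force, the opening and the grip force at its end, in the units of the state.
- get_state(): the state, without advancing time (a new reading comes with each control period).
- capture(name): name is "scene" or "top" or "wrist"; returns a dict with "color" (384x512x3 uint8, blue, green, red), "mtx" (3x3 intrinsics, pixels), "R" (3x3) and "t" (3): a world point X has camera coordinates R X + t. Camera axes: x right, y down, z forward; pixel columns grow to the right and rows downward; lengths in m; the calibration is good to about 2 mm. The wrist camera is an equidistant fisheye: a pixel r from the principal point sees the ray r / f radians off the axis. A picture is of the moment at which its call begins. There is no depth.
- close_job(): hands the job in; it is judged then, once.
The state is a dict: "time_s": time; "joints": joint angles; "qd": joint speeds; "joint_torque": joint torques, N m; "tcp_pos": TCP position; "eef_rot": TCP orientation; "contact_force": force on the tool from outside, world axes, zero at the start; "moment": the same for the moment, N m; "gripper_width": finger opening in m; "gripper_force": force on a finger pad.
Only numpy, scipy, OpenCV 4.12 (cv2) and the standard library are available. Lean on these libraries where they do the work, as an engineer would, in place of code of your own. Each camera call takes 0.05 s, during which the arm holds its last target. There are 200 camera calls.

## Working session

There is one attempt and no reset: what is moved stays moved. The work goes in short steps, Python scripts to look and compute and a shell command to move; the robot and the scene stay as the last step left them, time stands still between calls to the robot, and variables do not carry over. Pictures are saved under pics/ and viewed, at most 10 in all, crops included, and the job is handed in when it is done.

```bash
ls; mkdir -p pics; python3 - <<'E'
from plant import *
import cv2,numpy as np
s=get_state();print(s,hold_point_z)
a=capture("scene");b=capture("top")
for n,c in(("scene",a),("top",b)):
    cv2.imwrite(f"pics/{n}0.png",c["color"]);print(n,c["mtx"].tolist(),np.round(c["R"],3).tolist(),c["t"])
    np.savez(f"{n}0.npz",**c)
cv2.imwrite("pics/both.png",cv2.resize(np.hstack([a["color"],b["color"]]),(800,300)))
E
```

```text
pics
{'time_s': 0.0, 'joints': array([ 8.54906818e+01,  2.05922221e+01,  6.31810551e-01, -2.15009468e-02,
       -7.01365569e+01, -1.65076020e+01]), 'qd': array([-0.05340781,  0.00985224,  0.01967874,  0.05182334,  0.04783355,
        0.14132409]), 'joint_torque': array([-2.32460166e-03, -5.82707226e+01,  2.93048573e+01,  6.99697763e+00,
        6.84289495e-03, -1.66046525e-04]), 'tcp_pos': array([0.24191589, 0.62960726, 0.22559456]), 'eef_rot': array([ 1.79901285e+02, -8.17683283e-03, -2.10242359e+01]), 'contact_force': array([-0.47917944, -0.48087719,  0.24060174]), 'moment': array([ 0.00939557,  0.04326908, -0.01065863]), 'gripper_force': 0.0, 'gripper_width': 0.08744320620968465} 0.0188
scene [[409.37780779416954, 0.0, 246.6994571956926], [0.0, 409.37780779416954, 191.8034535395243], [0.0, 0.0, 1.0]] [[0.879, 0.477, -0.014], [0.369, -0.698, -0.614], [-0.303, 0.534, -0.789]] [-0.37434246 -0.10106523  1.48431637]
top [[493.94921606165957, 0.0, 254.04437284338238], [0.0, 493.94921606165957, 192.8875156961792], [0.0, 0.0, 1.0]] [[0.025, -1.0, 0.016], [-0.992, -0.027, -0.126], [0.126, -0.013, -0.992]] [-0.09627118  0.47990396  1.68859639]
```

View pics/scene0.png

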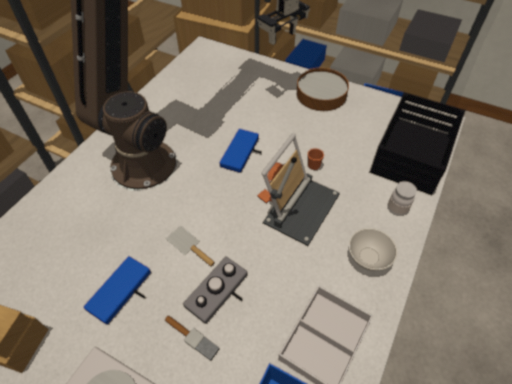

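View pics/top0.png

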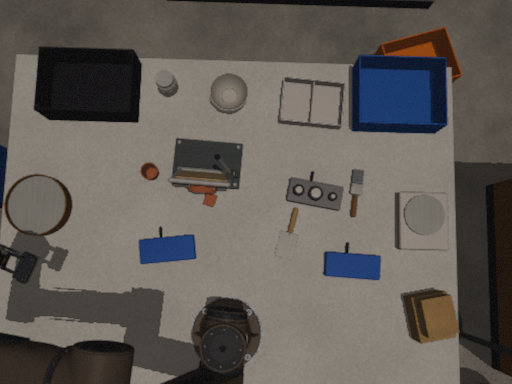

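Scene view: grey pad at (216,287) with white keys; stand at (300,205); cup (315,158). Top view candidates for the pad: grey with white keys (315,193), blue (167,249), and blue (352,265). I choose the grey one. In the top view the stand plate is at (207,163), the rail around (200,178) and the kickstand foot near (217,158).

```bash
cat > h.py <<'E'
import numpy as np,cv2
def load(n): return dict(np.load(n))
def ray(c,uv):
    d=np.linalg.solve(c["mtx"],np.array([uv[0],uv[1],1.0]));R=c["R"];return -R.T@c["t"],R.T@d
def onz(c,uv,z):
    o,d=ray(c,uv);return o+d*(z-o[2])/d[2]
def proj(c,X):
    p=c["mtx"]@(c["R"]@np.array(X)+c["t"]);return p[:2]/p[2]
def tri(c1,u1,c2,u2):
    o1,d1=ray(c1,u1);o2,d2=ray(c2,u2);A=np.array([d1,-d2]).T
    k=np.linalg.lstsq(A,o2-o1,rcond=None)[0];p,q=o1+k[0]*d1,o2+k[1]*d2
    return (p+q)/2,np.linalg.norm(p-q)
E
python3 - <<'E'
from h import *
T=load("top0.npz");S=load("scene0.npz")
def blobs(c,box,z):
    x0,y0,x1,y1=box;im=c["color"][y0:y1,x0:x1]
    g=im.min(2);m=(g>150).astype(np.uint8)
    n,l,st,ce=cv2.connectedComponentsWithStats(m)
    for i in range(1,n):
        if st[i,4]>8:
            p=ce[i]+[x0,y0];print(np.round(p,1),st[i,4],np.round(onz(c,p,z),4))
blobs(T,(290,180,340,206),.052);print();blobs(S,(188,262,245,315),.052)
# dark plate
for c,box in((T,(160,130,250,200)),):
    x0,y0,x1,y1=box;im=c["color"][y0:y1,x0:x1];m=(im.max(2)<90).astype(np.uint8)
    m=cv2.morphologyEx(m,cv2.MORPH_OPEN,np.ones((3,3)))
    k=max(cv2.findContours(m,0,2)[0],key=cv2.contourArea)
    r=cv2.minAreaRect(k);P=cv2.boxPoints(r)+[x0,y0]
    for p in P: print(p,np.round(onz(c,p,.012),4))
    Q=np.array([onz(c,p,.012) for p in P]);print(np.linalg.norm(np.roll(Q,1,0)-Q,axis=1))
a=cv2.resize(T["color"][125:215,155:255],(800,720),interpolation=cv2.INTER_CUBIC)[:600]
a=cv2.resize(T["color"][130:210,160:260],None,fx=4,fy=4,interpolation=2)
b=cv2.resize(S["color"][125:245,255:345],None,fx=4,fy=4,interpolation=2)
d=cv2.resize(T["color"][165:235,270:370],None,fx=4,fy=4,interpolation=2)
H=np.zeros((600,780,3),np.uint8);H[:320,:400]=a;H[320:600,:400]=d;H[:480,410:770]=b
cv2.imwrite("pics/crop1.png",H)
E
```

```text
[197.1 273.7] 503 [ 0.4279 -0.2954  0.052 ]
[241.3 263.6] 30 [ 0.5227 -0.2087  0.052 ]
[228.4 267.5] 30 [ 0.4963 -0.2369  0.052 ]
[214.7 282.9] 79 [ 0.4864 -0.2961  0.052 ]
[234.4 303.9] 439 [ 0.5647 -0.323   0.052 ]
[171.11475372 182.73770523] [0.5128 0.2088 0.012 ]
[175.22950745 137.47540998] [0.676  0.2017 0.012 ]
[242.40163422 143.5819664 ] [ 0.6606 -0.0381  0.012 ]
[238.28688049 188.84426117] [ 0.4975 -0.0281  0.012 ]
[0.23738912 0.16334806 0.24021366 0.16342187]
```

View pics/crop1.png

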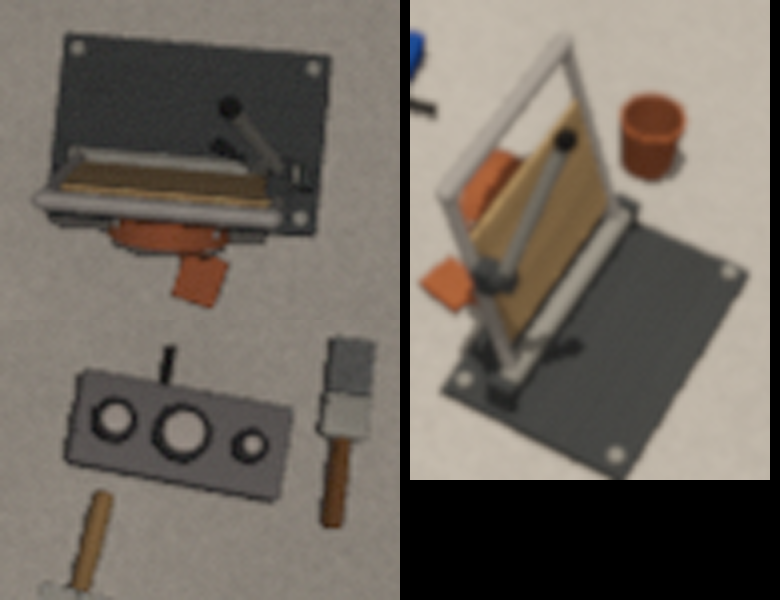

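Crop: the pad is grey with white keys, left to right medium, big, small at top px (299,190), (315.5,193), (333,196.5), which fits the description. The kickstand foot is at top (217.5,157) and scene (294,160). The rail ends are at top (170,180) and (231,184), and at scene (294,135) and (264,174).

```bash
python3 - <<'E'
from h import *
T=load("top0.npz");S=load("scene0.npz")
g=T["color"].min(2);x0,y0,x1,y1=286,178,345,208
for th in(110,120,130):
    n,l,st,ce=cv2.connectedComponentsWithStats((g[y0:y1,x0:x1]>th).astype(np.uint8))
    print(th,[(np.round(ce[i]+[x0,y0],1).tolist(),int(st[i,4]),np.round(onz(T,ce[i]+[x0,y0],.052),4).tolist()) for i in range(1,n) if 8<st[i,4]<200])
gs=S["color"].min(2);x0,y0,x1,y1=190,258,245,310
n,l,st,ce=cv2.connectedComponentsWithStats((gs[y0:y1,x0:x1]>145).astype(np.uint8))
print([(np.round(ce[i]+[x0,y0],1).tolist(),int(st[i,4]),np.round(onz(S,ce[i]+[x0,y0],.052),4).tolist()) for i in range(1,n) if 8<st[i,4]<150])
print("foot",tri(T,(217.5,156.7),S,(293.7,160)))
print("railL",tri(T,(170,180),S,(294.3,135)));print("railR",tri(T,(230.8,184.2),S,(263.8,173.8)))
# predictions from plate pose
yaw=np.radians(-3.65);o=np.array([.5543,.0882,0])
W=lambda p:o+np.array([np.cos(yaw)*p[0]-np.sin(yaw)*p[1],np.sin(yaw)*p[0]+np.cos(yaw)*p[1],p[2]])
F=lambda p,l=-.35:W([p[0]*np.cos(l)+p[2]*np.sin(l),p[1],.032-p[0]*np.sin(l)+p[2]*np.cos(l)])
for n,p in(("foot",(.024+.066,-.09+.121*np.sin(.3),.11+.121*np.cos(.3))),("rl",(0,.09,.19)),("rr",(0,-.09,.19)),("rm",(0,0,.19))):
    X=F(p);print(n,X,proj(T,X),proj(S,X))
print("rail up",F((0,0,.19),0),"cup",onz(T,(150,171),.06),"sherd",onz(T,(209,199),.012))
E
```

```text
110 [([286.4, 181.9], 17, [0.5209, -0.1942, 0.052]), ([298.5, 189.1], 24, [0.497, -0.2363, 0.052]), ([315.6, 192.5], 58, [0.4867, -0.2955, 0.052]), ([296.2, 205.3], 96, [0.4405, -0.2292, 0.052])]
120 [([339.7, 181.4], 40, [0.5277, -0.3787, 0.052]), ([298.5, 189.4], 17, [0.496, -0.2363, 0.052]), ([315.5, 192.6], 51, [0.4864, -0.2953, 0.052]), ([294.2, 205.5], 60, [0.4396, -0.2224, 0.052]), ([342.6, 204.9], 15, [0.4463, -0.3889, 0.052])]
130 []
[([239.4, 261.1], 82, [0.5139, -0.2042, 0.052]), ([228.5, 267.5], 32, [0.4965, -0.2368, 0.052]), ([214.7, 283.0], 87, [0.4865, -0.2961, 0.052])]
foot (array([0.55813787, 0.03227383, 0.2757033 ]), np.float64(0.0008121462503697072))
railL (array([0.49484749, 0.18281708, 0.21080432]), np.float64(0.00485469543612557))
railR (array([ 0.48574104, -0.00702998,  0.21824714]), np.float64(0.0050248754469604945))
foot [0.55801956 0.03361042 0.27477926] [217.00290352 156.67032676] [293.69099987 159.92093818]
rl [0.4950111  0.18216502 0.21048082] [169.83029065 179.2948436 ] [293.47534853 135.38106222]
rr [0.48355204 0.00253014 0.21048082] [227.34706208 184.49377815] [263.72278116 173.19664433]
rm [0.48928157 0.09234758 0.21048082] [198.59684407 181.89504915] [279.16306055 153.57201343]
rail up [0.5543 0.0882 0.222 ] cup [0.54455303 0.27533559 0.06      ] sherd [0.45877758 0.07354058 0.012     ]
```

```bash
python3 -m inch '0 0 -0.1 0.029 0; 0 0 -0.1 0.029 0; 0 0 -0.1 0.029 0; 0 0 -0.1 0.029 0; 0 0 0 0.029 0; 0 0 0 0.029 0; 0 0 0 0.029 0; 0 0 0 0 0' 20
```

```text
time_s: 1.1
tcp_pos: [0.242, 0.6299, 0.2861]
eef_rot: [180.0, -0.0, -94.0]
contact_force: [-0.5, 0.1, 0.0]
gripper_width: 0.0131
gripper_force: 0.0
```

```bash
python3 -m inch '0.291 -0.136 0 0 0; 0.291 -0.136 0 0 0; 0.291 -0.136 0 0 0; 0.291 -0.136 0 0 0; 0.291 -0.136 0 0 0; 0.291 -0.136 0 0 0; 0.291 -0.136 0 0 0; 0.291 -0.136 0 0 0'
python3 -m inch '0.291 -0.136 0 0 0; 0.291 -0.136 0 0 0; 0.291 -0.136 0 0 0; 0.291 -0.136 0 0 0; 0.3185 -0.053 0 0 0; 0.3185 -0.053 0 0 0; 0.3185 -0.053 0 0 0; 0.3185 -0.053 0 0 0'
python3 -m inch '0.3185 -0.053 0 0 0; 0.3185 -0.053 0 0 0; 0.3185 -0.053 0 0 0; 0.3185 -0.053 0 0 0; 0 0 0.33 0 0; 0 0 0.33 0 0; 0 0 0.33 0 0; 0 0 0.33 0 0'
```

```text
time_s: 2.1
tcp_pos: [0.3801, 0.2685, 0.2866]
eef_rot: [-180.0, 0.0, -93.8]
contact_force: [0.5, -0.0, -0.3]
gripper_width: 0.0006
gripper_force: 0.0
time_s: 3.1
tcp_pos: [0.4668, -0.1044, 0.2867]
eef_rot: [-180.0, 0.0, -93.8]
contact_force: [0.5, -1.0, 0.5]
gripper_width: 0.0003
gripper_force: 0.0
time_s: 4.1
tcp_pos: [0.4848, -0.2957, 0.0872]
eef_rot: [-180.0, -0.0, -93.8]
contact_force: [1.0, -0.4, -0.7]
gripper_width: 0.0004
gripper_force: 0.0
```

```bash
python3 -m inch '0 0 0.11 0 0; 0 0 0.1 0 0; 0 0 0.03 0 0; 0 0 0.02 0 0; 0 0 0.02 0 0; 0 0 0.01 0 0; 0 0 0 0 0; 0 0 0 0 0'
```

```text
time_s: 5.1
tcp_pos: [0.4857, -0.2959, 0.0463]
eef_rot: [-179.9, -0.0, -94.1]
contact_force: [-1.5, 2.2, 8.1]
gripper_width: 0.0004
gripper_force: 4.1
```

```bash
python3 -m inch '0 0 -0.1 0 0; 0 0 -0.1 0 0; -0.2 -0.022 0 0 0; -0.2 -0.022 0 0 0; 0 0 0 0 0; 0 0 0.1 0 0; 0 0 0.05 0 0; 0 0 0 0 0'
python3 -m inch '0 0 0.02 0 0; 0 0 0.02 0 0; 0 0 0.01 0 0; 0 0 0 0 0; 0 0 0 0 0; 0 0 0 0 0; 0 0 0 0 0; 0 0 0 0 0'
```

```text
time_s: 6.1
tcp_pos: [0.495, -0.2367, 0.0515]
eef_rot: [179.9, 0.0, -94.1]
contact_force: [-0.9, -0.0, 2.5]
gripper_width: 0.0004
gripper_force: 0.9
time_s: 7.1
tcp_pos: [0.4954, -0.2367, 0.0461]
eef_rot: [180.0, -0.0, -94.1]
contact_force: [-6.3, -0.0, 13.7]
gripper_width: 0.0003
gripper_force: 6.9
```

```bash
python3 -m inch '0 0 -0.1 0 0; 0 0 -0.1 0 0; 0.265 0.023 0 0 0; 0.265 0.023 0 0 0; 0.265 0.023 0 0 0; 0 0 0 0 0; 0 0 0.1 0 0; 0 0 0.05 0 0'
python3 -c "
from plant import *
from h import *
c=capture('scene');cv2.imwrite('pics/small.png',cv2.resize(c['color'][240:330,170:260],None,fx=5,fy=5,interpolation=2));print(get_state()['tcp_pos'],get_state()['contact_force'])"
```

```text
time_s: 8.1
tcp_pos: [0.4766, -0.3535, 0.0514]
eef_rot: [179.9, 0.0, -94.1]
contact_force: [-2.0, 0.5, 2.1]
gripper_width: 0.0004
gripper_force: 1.0
[ 0.47650254 -0.35338092  0.05073263] [0.33608596 0.33328477 1.30987195]
```

View pics/small.png

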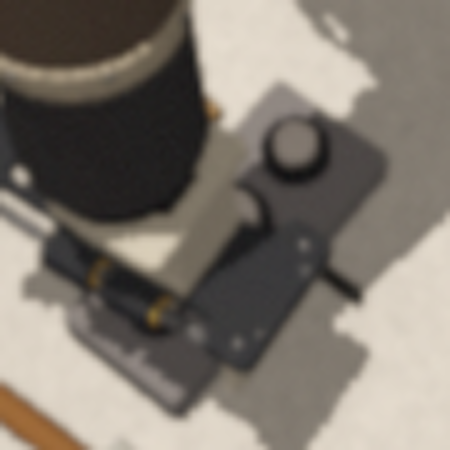

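The crop shows the gripper over the pad's lower end. The medium key at (297,145) is up, the big key is partly visible near (250,205), and the small key is hidden under the fingers. Contact is felt at its height.

```bash
python3 -m inch '0 0 0.02 0 0; 0 0 0.02 0 0; 0 0 0.01 0 0; 0 0 0 0 0; 0 0 0 0 0; 0 0 0 0 0; 0 0 0 0 0; 0 0 0 0 0'
```

```text
time_s: 9.15
tcp_pos: [0.4769, -0.3539, 0.0462]
eef_rot: [-180.0, 0.0, -94.1]
contact_force: [-3.2, 5.5, 12.0]
gripper_width: 0.0006
gripper_force: 6.2
```

```bash
python3 -m inch '0 0 -0.38 0 0; 0 0 -0.38 0 0; 0 0 -0.38 0 0; 0 0 -0.38 0 0; 0 0 -0.38 0 0; -0.332 -0.038 0 0 0; -0.332 -0.038 0 0 0; -0.332 -0.038 0 0 0'
python3 -m inch '-0.332 -0.038 0 0 0; -0.332 -0.038 0 0 0; -0.332 -0.038 0 0 0; -0.332 -0.038 0 0 0; -0.332 -0.038 0 0 0; -0.332 -0.038 0 0 0; 0 0 0 0 0; 0 0 0 0 0'
```

```text
time_s: 10.15
tcp_pos: [0.5051, -0.2053, 0.3303]
eef_rot: [-179.9, 0.0, -94.1]
contact_force: [0.5, -0.7, -0.1]
gripper_width: 0.0005
gripper_force: 0.0
time_s: 11.15
tcp_pos: [0.5602, 0.0892, 0.3299]
eef_rot: [-180.0, -0.0, -94.0]
contact_force: [0.2, 0.3, 0.9]
gripper_width: 0.0002
gripper_force: 0.0
```

```bash
python3 -m inch '0 0 0.23 0 0; 0 0 0.22 0 0; 0 0 0 0 0; 0.1 0 0 0 0; 0.1 0 0 0 0; 0.08 0 0 0 0; 0.08 0 0 0 0; 0.08 0 0 0 0'
python3 -m inch '0.08 0 0 0 0; 0.08 0 0 0 0; 0.08 0 0 0 0; 0.08 0 0 0 0; 0.08 0 0 0 0; 0 0 0 0 0; 0 0 0 0 0; 0 0 0 0 0'
python3 -c "
from plant import *
from h import *
c=capture('scene');cv2.imwrite('pics/kick.png',cv2.resize(c['color'][115:255,240:360],None,fx=4,fy=4,interpolation=2))"
```

```text
time_s: 12.15
tcp_pos: [0.5554, 0.0222, 0.2628]
eef_rot: [-180.0, 0.0, -94.1]
contact_force: [-1.0, 0.3, 0.3]
gripper_width: 0.0001
gripper_force: 0.0
time_s: 13.15
tcp_pos: [0.5513, -0.0365, 0.2625]
eef_rot: [-180.0, 0.0, -94.1]
contact_force: [1.1, 0.9, 0.4]
gripper_width: 0.0004
gripper_force: 0.0
```

View pics/kick.png

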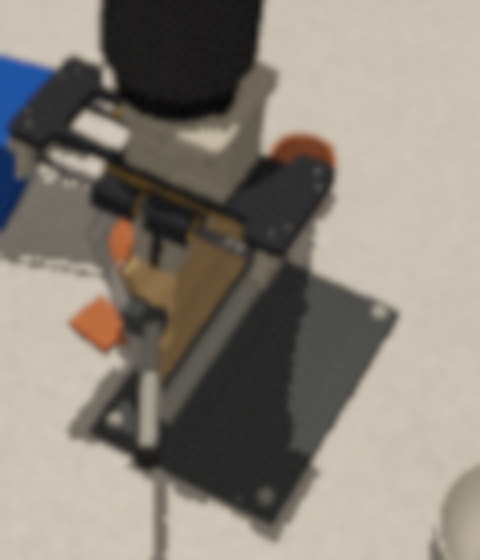

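The crop shows the leg flipped over to the outside: pivot at (145,320), foot down at (148,455) by the plate edge. The frame is still leaning forward. I'll move above the rail and check the foot numerically.

```bash
python3 -m inch '0 0 -0.25 0 0; 0 0 0 0 1; -0.207 0.118 0 0 1; -0.207 0.118 0 0 1; -0.207 0.118 0 0 1; -0.207 0.118 0 0 1; 0 0 0 0 1; 0 0 0 0 1'
python3 - <<'E'
from plant import *
from h import *
c=capture('scene')
yaw=np.radians(-3.65);o=np.array([.5543,.0882,0])
W=lambda p:o+np.array([np.cos(yaw)*p[0]-np.sin(yaw)*p[1],np.sin(yaw)*p[0]+np.cos(yaw)*p[1],p[2]])
F=lambda p,l=-.35:W([p[0]*np.cos(l)+p[2]*np.sin(l),p[1],.032-p[0]*np.sin(l)+p[2]*np.cos(l)])
im=c["color"].copy()
for a,col in((3.44,(0,0,255)),(3.0,(0,255,0))):
    X=F((.09,-.09-.121*np.sin(a-.3),.11+.121*np.cos(a-.3)));print(a,X,proj(c,X))
    im=cv2.circle(im,tuple(int(round(v)) for v in proj(c,X)),1,col,-1)
X=F((.024,-.09,.11));print(proj(c,X))
cv2.imwrite('pics/kick2.png',cv2.resize(im[165:255,250:350],None,fx=6,fy=6,interpolation=2))
E
```

```text
time_s: 14.2
tcp_pos: [0.4894, 0.0923, 0.2999]
eef_rot: [180.0, -0.0, -94.0]
contact_force: [-0.6, -0.2, -0.1]
gripper_width: 0.0651
gripper_force: 0.0
3.44 [ 0.63669443 -0.00743204  0.05252785] [306.08042085 227.00021404]
3.0 [ 0.62944259 -0.05859442  0.06343126] [297.28331998 236.8695884 ]
[277.85011093 194.64478719]
```

View pics/kick2.png

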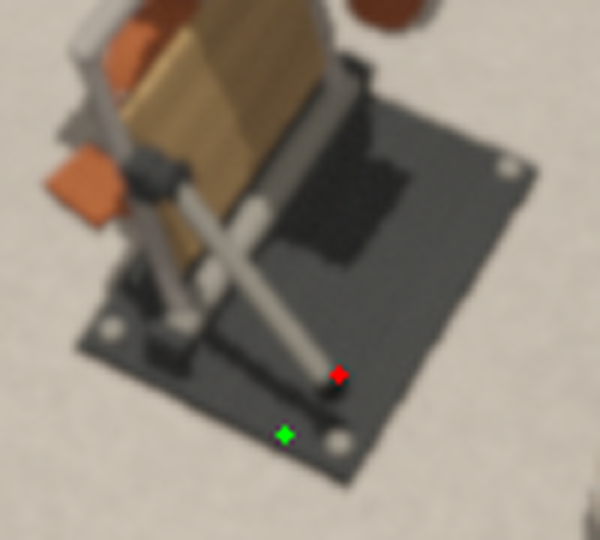

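Foot at crop (335,385) coincides with the predicted fully-down dot at (338,375), so the kickstand is down and the frame is still leaning. Next I grasp the rail.

```bash
python3 -m inch '0 0 0 0 1; 0 0 0.2 0 1; 0 0 0.2 0 1; 0 0 0.2 0 1; 0 0 0.12 0 1; 0 0 0 0 1; 0 0 0 0 0.4; 0 0 0 0 0.3' 10
python3 -m inch '0 0 0 0 0.2; 0 0 0 0 0.1; 0 0 0 0 0; 0 0 0 0 0; 0 0 0 0 0; 0 0 0 0 0; 0 0 0 0 0; 0 0 0 0 0' 10
```

```text
time_s: 15.25
tcp_pos: [0.4901, 0.0923, 0.1931]
eef_rot: [-179.9, 0.1, -94.1]
contact_force: [0.1, 0.2, -0.3]
gripper_width: 0.0728
gripper_force: 0.0
time_s: 16.25
tcp_pos: [0.4892, 0.0922, 0.192]
eef_rot: [180.0, -0.0, -94.1]
contact_force: [-1.9, 0.5, 1.0]
gripper_width: 0.0155
gripper_force: 10.0
```

```bash
python3 -m inch '0 -0.073 -0.024 0 0; 0 -0.073 -0.019 0 0; 0 -0.075 -0.015 0 0; 0 -0.075 -0.011 0 0; 0 -0.063 -0.005 0 0; 0 -0.051 -0.002 0 0; 0 -0.02 0 0 0; 0 0 0 0 0'
python3 -m inch '0 0 0 0 0; 0 0 0 0 0; 0 0 0 0 0; 0 0 0 0 0; 0 0 0 0 0; 0 0 0 0 0; 0 0 0 0 0; 0 0 0 0 0'
python3 -c "
from plant import *
from h import *
c=capture('scene');im=c['color']
yaw=np.radians(-3.65);o=np.array([.5543,.0882,0])
for y in(-.09,.09):
    X=o+np.array([-np.sin(yaw)*y,np.cos(yaw)*y,.222]);cv2.circle(im,tuple(int(round(v)) for v in proj(c,X)),1,(0,0,255),-1)
cv2.imwrite('pics/up.png',cv2.resize(im[115:255,240:360],None,fx=4,fy=4,interpolation=2));s=get_state();print(s['tcp_pos'],s['contact_force'],s['gripper_width'])"
```

```text
time_s: 17.25
tcp_pos: [0.5538, 0.0876, 0.2033]
eef_rot: [180.0, 0.0, -94.1]
contact_force: [-0.1, 2.2, 1.2]
gripper_width: 0.0154
gripper_force: 10.0
time_s: 18.25
tcp_pos: [0.5537, 0.0876, 0.2033]
eef_rot: [180.0, 0.0, -94.1]
contact_force: [-0.6, 3.1, -3.4]
gripper_width: 0.0157
gripper_force: 10.0
[0.55368551 0.087622   0.2033249 ] [-1.94437081  4.87712919 -3.84786197] 0.015400410947644542
```

View pics/up.png

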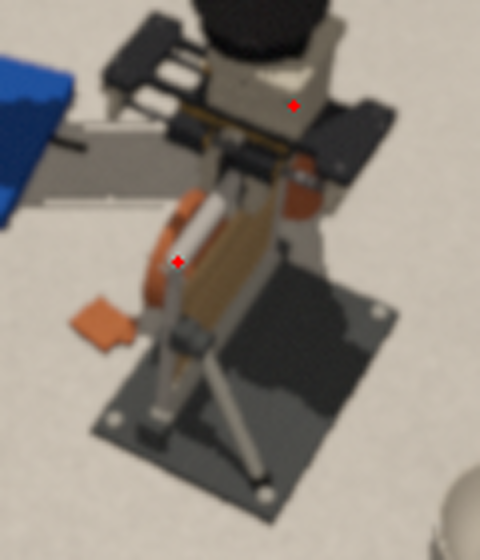

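The crop shows the frame upright, with the rail end on the predicted upright dot at (178,262), the foot on the plate at (262,483), and the rail held in the gripper. I'm handing the job in.

```bash
python3 -c "
from plant import *
print(close_job())"
```

```text
the job is handed in; nothing more can be done
None
```

I pressed the keys in order (largest, medium, smallest), flipped the kickstand down while the frame leaned forward, then raised the frame upright and handed in at about 18 s with the gripper holding it; the judge gave no verdict.

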